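# Brush out a flask and hold it down on the bench shaker

### The arm

A 7-joint arm with a two-finger parallel gripper is mounted at the origin on the work surface; the furniture and walls round the work are solid. World frame = base frame: x ahead of the robot, y to its left, z up, the work surface at z = 0. Lengths are in m, angles in rad, forces in N, time in s.
With the tool pointing down it reaches from about 0.35 to 0.9 m from the base axis. Payload 19.9 kg.
Tool frame: the origin (TCP) lies midway between the tips of the shut fingers; the grasp point (between the pads) lies 19 mm behind it; z points along the fingers, y is the line along which they close (so a half turn about z gives the same grasp; the last joint's range is limited). The gripper opens to 94 mm and grips with 3 to 60 N. Pads are 16 mm wide; open, the fingers measure 119 mm over their backs; the gripper's body (75 mm by 177 mm) begins 78 mm behind the grasp point.
Start: joints at [1.131, 0.417, -0.01, 1.614, 0.005, 1.111, -0.053], TCP at [0.242, -0.576, 0.205] pointing down, gripper open.
Joint ranges: [-2.81, 2.81], [-0.39, 2.02], [-1.27, 1.25], [0.06, 2.57], [-1.19, 4.33], [0.19, 2], [-2.82, 2.82]. Speed limits (rad/s): [1.89, 1.89, 2.39, 2.39, 3.01, 3.01, 3.01].

### API

Orientations are given as a 3x3 rotation matrix whose columns are the frame's x, y, z axes.
In Python, from workcell import * gives the robot as it stands.
- The arm moves only by the shell command python3 -m inch 'ROWS' [OPENING] [FORCE]. ROWS is JSON, a list that holds one entry, the list of rows, each a list of 4 numbers: the shift along the tool's x, y, z in m, then the turn about the tool's z in rad. In form: [[[dx, dy, dz, yaw], ...]]. A call has 1 to 12 rows; each row is the pose to reach, as a shift and turn from the pose commanded when the call began, along the tool's axes at that moment; what a row does not reach only later rows make up. A row lasts 1/10 s, in which the tool goes at most 50 mm and 8.59 degrees, less where a joint would pass 70% of its speed; a pose out of reach is approached as far as the arm can. A call with a gripper value outside its range is refused whole. OPENING is the opening, from 0 (shut) to 1 (fully open), set as the call begins (- or left out, the last holds). The fingers move at their own pace and stop on an object; FORCE is the grip in N (left out, the last holds). Time passes only in rows, so rows that repeat a pose let the fingers close. It gives the time, the measured TCP pose, the force, the opening and the grip force at its end, in the units of the state.
- observe(): the state, without advancing time (a new reading comes with each control period).
- grab_frame(name): name is "scene" or "side" or "wrist"; returns (picture, depth): 384x512x3 uint8, blue, green, red; 384x512 float32, m along the optical axis (not along the pixel's ray), 0 where there is no reading.
- get_calibration(name): a dict with "fov_y" (degrees; the focal length in pixels is half the picture's height over the tangent of half this angle, whatever the lens; pixels are square), "cx", "cy" (the principal point, pixels), "cam_to_world" (4x4, takes a point from camera to world coordinates). Camera axes: x right, y up, looking along -z (the intrinsics and any distortion apply to the point x, -y, -z); pixel columns grow to the right and rows downward; lengths in m; the calibration is good to about 2 mm. A picture is of the moment at which its call begins: read the wrist's pose just before it. get_calibration takes no time and is no camera call; for the wrist camera it gives the pose at the moment of the call.
- close_job(): hands the job in; it is judged then, once.
The state is a dict: "clock": time; "qpos": joint angles; "qvel": joint speeds; "tau": joint torques, N m; "eef_pos": TCP position; "tcp_rot": TCP orientation; "ft_force": force on the tool from outside, world axes, zero at the start; "wrist_torque": the same for the moment, N m; "opening": finger opening in m; "grasp_force": force on a finger pad.
Only numpy, scipy, OpenCV 4.12 (cv2) and the standard library are available. Lean on these libraries where they do the work, as an engineer would, in place of code of your own. Each camera call takes 0.05 s, during which the arm holds its last target. There are 200 camera calls.

### The job

Brush out the round flask where it stands: push the bottle brush to the bottom twice, drawing it right up into the neck in between, then put the brush back in its wooden block. Then set the flask upright in the sprung ring of the bench shaker, press it all the way down against the spring, and finish while still holding it pressed down, because the shaker only runs while it is held. Leave the other things on the bench where they are.

Things in the scene. Friction and masses are not known exactly. Their poses are not given: they have to be found in the camera images.
- flask: loose open flask of pale bare metal (may look nearly white), 95 mm tall, about 0.15 to 0.31 kg. Origin at the centre of its underside, z up through the mouth. Flat foot 36 mm across, round belly 64 mm across at 26 mm up, straight neck 38 mm across from 53 to 88 mm up, lip 42 mm across from 88 mm to the top. Neck bore 31 mm across, inner floor 4 mm up. Stands upright on the bench at the start, round, so any yaw is the same.
- flask_center (a point): point on the flask's axis half-way up (47.5 mm above the underside), z up through the mouth. The middle of the neck, where it is best gripped, lies 25 mm above this point.
- brush: loose bottle brush, 175 mm long, 50 g, standing tip down in the hole of the wooden block, where its handle end is 183 mm above the bench. Origin at the tip of the brush, z along it to the handle end. Stiff dark head 20 mm across (rigid; painted bristles to 23 mm) from 0 to 60 mm, steel stem 6 mm across from 60 to 105 mm, round wooden handle 16 mm across from 105 to 175 mm.
- brush_tip (a point): centre of the brush's tip (lower end), z along the brush to the handle end
- brush_handle (a point): middle of the brush's wooden handle, 140 mm from the tip; grip here
- brush_stand: fixed wooden block 60x60x68 mm, origin at the centre of its underside, z up, with one upright hole in the middle of its top
- stand_hole (a point): centre of the mouth of the hole in the wooden block's top, 68 mm above the bench, z up; hole 25 mm across, 60 mm deep, edge bevelled by 4 mm
- shaker: fixed bench shaker: round grey base 120 mm across and 36 mm tall with a steel ring cradle on a spring above it. Origin at the centre of its underside, z up
- cradle_pad (a point): centre of the pad in the cradle on which the flask's foot stands; 65 mm above the bench when the spring is free, it moves down with the cradle. Round it runs the steel ring, 70 mm inside and about 82 mm outside diameter, its top 24 mm above the pad; the flask's belly goes into the ring with 3 mm to spare all round.
- cradle (a joint): how far the cradle is pressed down, in m: 0 free, 0.020 at the lower stop. Spring 330 N/m with preload: about 4.5 N to start it, about 11 N to hold it at the stop. It springs back when let go; the flask's own weight does not press it down.
- beeswax: bystander: round dark brown wax cake, 62 mm across, 22 mm tall; origin at the centre of its underside
- sanding_block: bystander: wooden sanding block 63x110x30 mm; origin at the centre of its underside
- thread_spool: bystander: small wooden thread spool, 46 mm across, 55 mm tall; origin at the centre of its underside
Mind the look-alikes: they are no part of the job. What is shaped like the flask but blue or green is not meant.

How it is judged:
By the outcome, as a careful person would: the job done as asked, in the order asked, and still so for the second after the job is handed in, while the arm keeps its last pose, push and grip.
It also fails if it takes over 69 s, if anything falls off the work surface, if the arm or the gripper's body presses on something with over 40 N, if the wrist force passes 120 N, or if a joint passes its speed limit or range.

## Working session

There is one attempt and no reset: what is moved stays moved. The work goes in short steps, Python scripts to look and compute and a shell command to move; the robot and the scene stay as the last step left them, time stands still between calls to the robot, and variables do not carry over. Pictures are saved under pics/ and viewed, at most 10 in all, crops included, and the job is handed in when it is done.

```bash
mkdir -p pics; ls; cat > h.py <<'E'
from workcell import *
import numpy as np, cv2
def ray(c,u,v):
    K=c; f=192/np.tan(np.radians(c["fov_y"])/2)
    T=np.array(c["cam_to_world"]); d=T[:3,:3]@np.array([(u-c["cx"])/f,-(v-c["cy"])/f,-1.]); return T[:3,3],d
def onz(c,u,v,z):
    o,d=ray(c,u,v); return o+d*(z-o[2])/d[2]
def pt(c,u,v,dep):
    o,d=ray(c,u,v); return o+d*dep
def cloud(c,dep):
    v,u=np.mgrid[0:384,0:512]; f=192/np.tan(np.radians(c["fov_y"])/2); T=np.array(c["cam_to_world"])
    p=np.stack([(u-c["cx"])/f*dep,-(v-c["cy"])/f*dep,-dep],-1); return p@T[:3,:3].T+T[:3,3]
E
python3 - <<'E'
from h import *
s=observe();print(s)
for n in("scene","side"):
    c=get_calibration(n);print(n,c)
    p,d=grab_frame(n);cv2.imwrite(f"pics/{n}0.png",p);np.save(n+"0.npy",d)
E
```

```text
pics
{'clock': 0.0, 'qpos': array([ 1.13145006,  0.41792774, -0.01030853,  1.61416006,  0.00470099,
        1.11066014, -0.05299094]), 'qvel': array([-0.00043445,  0.00068793,  0.0001365 ,  0.00041892,  0.00114445,
       -0.00088582,  0.00092202]), 'tau': array([ 1.10827030e-03, -8.51241302e+01,  6.39442876e-01, -4.25992405e+01,
       -4.87882644e-02,  1.85885135e-02,  1.87585274e-04]), 'eef_pos': array([ 0.24200012, -0.57586151,  0.20486004]), 'tcp_rot': array([[ 9.21888728e-01,  3.87454392e-01, -5.16186076e-04],
       [ 3.87454727e-01, -9.21888182e-01,  1.00692647e-03],
       [-8.57277594e-05, -1.12827290e-03, -9.99999360e-01]]), 'ft_force': array([ 0.12601378, -0.6454051 , -0.10454811]), 'wrist_torque': array([-0.04559551, -0.03999239, -0.01029011]), 'grasp_force': 0.0, 'opening': 0.09390776693943441}
scene {'fov_y': 52.765849052624716, 'cx': 259.2146742763766, 'cy': 194.48375849277932, 'cam_to_world': array([[-0.88141539,  0.3167609 , -0.35038471,  0.12122709],
       [-0.4722411 , -0.57563886,  0.66755393,  0.7023006 ],
       [ 0.00975993,  0.75385836,  0.65696447,  0.82345858],
       [ 0.        ,  0.        ,  0.        ,  1.        ]])}
side {'fov_y': 53.11163184728048, 'cx': 253.05606940547452, 'cy': 190.6975410983002, 'cam_to_world': array([[-0.9859306 ,  0.08795631, -0.14214265,  0.36387095],
       [-0.16509327, -0.37924071,  0.91045082,  0.92840076],
       [ 0.02617362,  0.92110812,  0.38842601,  0.51068382],
       [ 0.        ,  0.        ,  0.        ,  1.        ]])}
```

View pics/scene0.png

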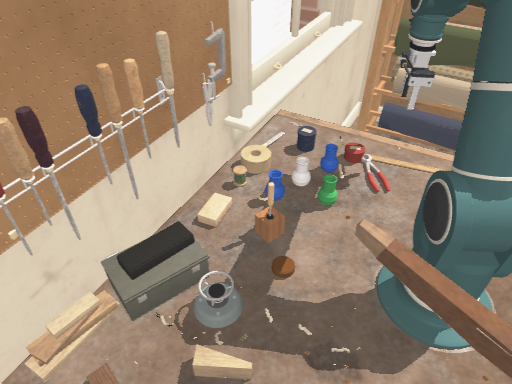

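View pics/side0.png

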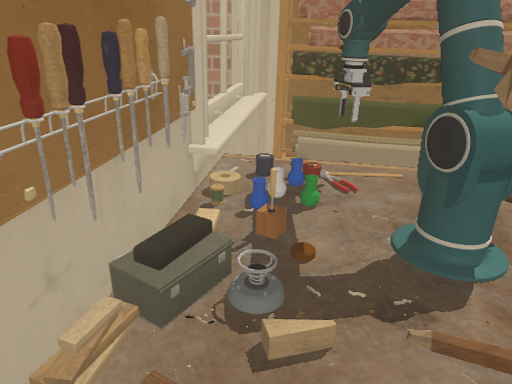

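The scene view shows the white flask at (301,172), between two blue flasks at (276,185) and (330,158) and a green one at (328,190). The brush and its block are at (270,215), the shaker is at (217,300), and a wooden beam crosses the foreground at lower right.

```bash
python3 - <<'E'
from h import *
np.set_printoptions(precision=3,suppress=True)
c=get_calibration("scene");d=np.load("scene0.npy");P=cloud(c,d)
for n,u,v in [("flask neck",301,163),("flask",301,176),("blueL",276,185),("blueR",330,155),("green",328,188),("handle",271,197),("block",270,214),("shaker",217,310),("pad",217,291),("wax",284,266),("beam",365,230),("beam2",430,280),("beam3",500,335),("bluehandle",415,118),("box",180,235),("spool",240,175),("sand",215,208),("cyl",307,130),("red",354,150),("sill",290,80)]: print(n,P[v,u],d[v,u])
p=cv2.imread("pics/scene0.png").astype(int)
# flask: pale cluster above the bench
m=(P[...,2]>.01)&(p.min(-1)>150);m[:140]=0;m[200:]=0;m[:,:285]=0;m[:,318:]=0
Q=P[m];print(len(Q),Q.min(0),Q.max(0))
for lo,hi,r in[(.01,.05,0),(.055,.085,.019),(.088,.1,.021)]:
    q=Q[(Q[:,2]>lo)&(Q[:,2]<hi)];print(lo,len(q),q.mean(0),q.min(0),q.max(0))
from scipy.optimize import least_squares
def circ(q,r):
    s=least_squares(lambda x:np.hypot(q[:,0]-x[0],q[:,1]-x[1])-r,q[:,:2].mean(0)-[0,.02],loss="soft_l1",f_scale=.002);return s.x
q=Q[(Q[:,2]>.056)&(Q[:,2]<.085)];print("neck",circ(q,.019))
# cylinders
for n,(u0,u1,v0,v1),lo,hi,r in[("base",(190,245,280,330),.01,.033,.06),("ring",(190,245,265,310),.07,.092,.041),("handle",(263,279,180,212),.125,.18,.008)]:
    q=P[v0:v1,u0:u1].reshape(-1,3);q=q[(q[:,2]>lo)&(q[:,2]<hi)];q=q[abs(q[:,1]-np.median(q[:,1]))<.1];print(n,len(q),q.mean(0),q.min(0),q.max(0),circ(q,r))
q=P[200:235,250:290].reshape(-1,3);q=q[(q[:,2]>.064)&(q[:,2]<.072)];print("blocktop",len(q),q.mean(0),q.min(0),q.max(0))
E
```

```text
flask neck [ 0.466 -0.236  0.095] 1.2258668
flask [ 0.461 -0.236  0.043] 1.2584065
blueL [ 0.502 -0.134  0.063] 1.1916633
blueR [ 0.408 -0.349  0.075] 1.293879
green [ 0.354 -0.189  0.071] 1.1710483
handle [0.452 0.005 0.144] 1.0274484
block [0.454 0.003 0.078] 1.0734802
shaker [0.436 0.306 0.035] 0.89315003
pad [0.45  0.28  0.067] 0.8946722
wax [0.358 0.108 0.024] 1.0049667
beam [0.158 0.365 0.495] 0.45380118
beam2 [0.076 0.389 0.481] 0.4178014
beam3 [0.    0.411 0.465] 0.3873228
bluehandle [ 0.28  -1.943 -0.549] 2.7232256
box [0.59  0.222 0.129] 0.9413315
spool [ 0.636 -0.143  0.046] 1.2554101
sand [0.63  0.016 0.032] 1.1560013
cyl [ 0.539 -0.464  0.071] 1.419638
red [ 0.356 -0.463  0.044] 1.3725214
sill [ 0.707 -0.669  0.145] 1.5668886
398 [ 0.121 -0.276  0.011] [0.495 0.702 0.823]
0.01 182 [ 0.461 -0.233  0.035] [ 0.436 -0.268  0.011] [ 0.495 -0.22   0.05 ]
0.055 106 [ 0.464 -0.245  0.071] [ 0.448 -0.272  0.055] [ 0.484 -0.228  0.085]
0.088 63 [ 0.467 -0.253  0.093] [ 0.446 -0.276  0.088] [ 0.487 -0.231  0.098]
neck [ 0.467 -0.253]
base 973 [0.442 0.296 0.026] [0.394 0.225 0.01 ] [0.543 0.336 0.033] [0.459 0.27 ]
ring 305 [0.46  0.278 0.087] [0.412 0.239 0.071] [0.54  0.318 0.092] [0.454 0.278]
handle 94 [0.454 0.004 0.153] [ 0.448 -0.005  0.125] [0.463 0.008 0.179] [0.45 0.01]
blocktop 318 [0.455 0.002 0.068] [ 0.419 -0.039  0.064] [0.494 0.037 0.072]
```

```bash
python3 -m inch '[[[0.03,-0.03,-0.06,0],[0.42,-0.447,-0.06,0],[0.42,-0.447,-0.06,0],[0.42,-0.447,-0.06,0],[0.42,-0.447,-0.06,0],[0.42,-0.447,-0.06,0],[0.42,-0.447,-0.06,0],[0.42,-0.447,-0.06,0],[0.42,-0.447,-0.06,0],[0.42,-0.447,-0.06,0],[0.42,-0.447,-0.06,0],[0.42,-0.447,-0.06,0]]]' 0.6
```

```text
clock: 1.3
eef_pos: [0.4442, -0.032, 0.2645]
tcp_rot: [[0.922, 0.387, 0.0], [0.387, -0.922, -0.0], [0.0, 0.0, -1.0]]
ft_force: [0.8, -1.5, -1.1]
opening: 0.0563
grasp_force: 0.0
```

```bash
python3 -m inch '[[[0.023,-0.024,0,0],[0.023,-0.024,0,0],[0.023,-0.024,0,0],[0.023,-0.024,0,0]]]'
cat > w.py <<'E'
from h import *
import sys
s=observe();c=get_calibration("wrist");p,d=grab_frame("wrist");n=sys.argv[1]
cv2.imwrite(f"pics/{n}.png",p);np.savez(n+".npz",d=d,T=c["cam_to_world"],f=c["fov_y"],c=[c["cx"],c["cy"]])
print(s["eef_pos"],s["ft_force"],np.round(c["cam_to_world"],3).tolist())
E
python3 w.py w1; python3 - <<'E'
from h import *
p,d=grab_frame("side");cv2.imwrite("pics/side1.png",p);np.save("side1.npy",d)
a=cv2.imread("pics/w1.png");b=p[100:330,150:400]
cv2.imwrite("pics/c1.png",np.hstack([cv2.resize(a,(440,330)),cv2.resize(b,(359,330))]))
E
```

```text
clock: 1.7
eef_pos: [0.4556, -0.004, 0.2641]
tcp_rot: [[0.922, 0.386, -0.001], [0.386, -0.922, -0.0], [-0.001, -0.0, -1.0]]
ft_force: [0.0, -1.9, -0.3]
opening: 0.0562
grasp_force: 0.0
[ 0.45564403 -0.00397394  0.26410166] [ 0.00654273 -1.92253546 -0.28187167] [[0.386, 0.884, 0.265, 0.533], [-0.923, 0.369, 0.111, 0.028], [-0.0, -0.288, 0.958, 0.444], [0.0, 0.0, 0.0, 1.0]]
```

View pics/c1.png

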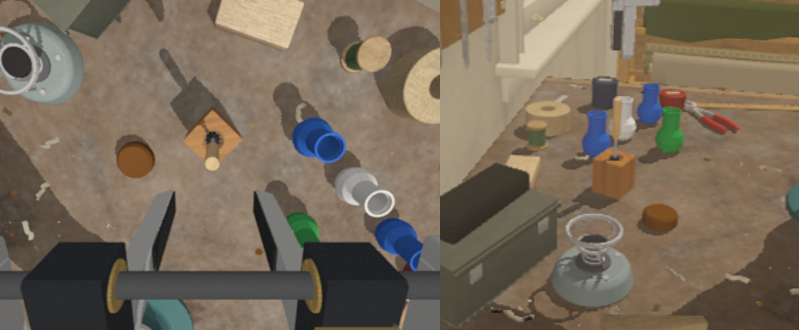

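The left half is the wrist view, with the handle end at about (247,190) in full-size pixels, the flask mouth at (441,236) and the shaker ring at the left edge. The right half is the side view.

```bash
cat > m.py <<'E'
from h import *
import sys
np.set_printoptions(precision=4,suppress=True)
def ld(n):
    z=np.load(n+".npz");c=dict(fov_y=float(z["f"]),cx=z["c"][0],cy=z["c"][1],cam_to_world=z["T"]);return c,z["d"],cloud(c,z["d"]),cv2.imread(f"pics/{n}.png")
E
python3 - <<'E'
from m import *
c,d,P,p=ld("w1")
def roi(u0,u1,v0,v1,lo,hi):
    m=np.zeros(d.shape,bool);m[v0:v1,u0:u1]=1;m&=(P[...,2]>lo)&(P[...,2]<hi)&(d>0);return m
m=roi(225,270,150,210,.178,.190);v,u=np.where(m);print("handletop",len(u),onz(c,u.mean(),v.mean(),.183),P[m].mean(0))
for lo in(.11,.13,.15,.165):
    q=P[roi(225,270,140,210,lo,lo+.015)];print("h",lo,len(q),q.mean(0) if len(q) else 0)
m=roi(205,295,110,210,.063,.073);cn=cv2.findNonZero(m.astype(np.uint8));r=cv2.minAreaRect(cn);print("block",r,onz(c,*r[0],.068))
m=roi(410,470,205,260,.088,.105);cn=cv2.findNonZero(m.astype(np.uint8));h=cv2.convexHull(cn);e=cv2.fitEllipse(h);print("flask",len(cn),e,onz(c,*e[0],.095))
for n,(a,b,e_,f) in dict(blue1=(350,405,130,190),blue2=(430,500,240,310),green=(325,380,240,290)).items():
    q=P[roi(a,b,e_,f,.085,.105)];print(n,len(q),q.mean(0),q.max(0))
E
```

```text
handletop 248 [ 0.4589 -0.0009  0.183 ] [ 0.4588 -0.0009  0.1828]
h 0.11 24 [0.464  0.0005 0.1207]
h 0.13 53 [0.4637 0.0008 0.1381]
h 0.15 62 [0.4636 0.0008 0.1575]
h 0.165 74 [0.4638 0.0008 0.1728]
block ((247.25003051757812, 162.25001525878906), (48.790367126464844, 49.497474670410156), 45.0) [ 0.4581 -0.0008  0.068 ]
flask 518 ((440.487548828125, 235.64292907714844), (31.307952880859375, 36.6673583984375), 70.46192169189453) [ 0.4701 -0.2512  0.095 ]
blue1 581 [ 0.5139 -0.1498  0.0929] [ 0.5346 -0.1262  0.0975]
blue2 410 [ 0.4378 -0.3059  0.0917] [ 0.4731 -0.2471  0.097 ]
green 57 [ 0.372  -0.1943  0.0897] [ 0.3805 -0.1856  0.0958]
```

```bash
python3 -m inch '[[[0.004,-0.0015,0,0],[0.004,-0.0015,0.045,0],[0.004,-0.0015,0.09,0],[0.004,-0.0015,0.135,0],[0.004,-0.0015,0.135,0],[0.004,-0.0015,0.135,0]]]' && python3 -m inch '[[[0,0,0,0],[0,0,0,0],[0,0,0,0],[0,0,0,0],[0,0,0,0],[0,0,0,0],[0,0,0,0]]]' 0 25
```

```text
clock: 2.4
eef_pos: [0.4593, 0.0001, 0.1302]
tcp_rot: [[0.922, 0.387, -0.001], [0.387, -0.922, 0.001], [-0.001, -0.001, -1.0]]
ft_force: [-0.3, -0.6, 0.8]
opening: 0.0561
grasp_force: 0.0
clock: 3.1
eef_pos: [0.4592, -0.0, 0.1295]
tcp_rot: [[0.922, 0.387, 0.0], [0.387, -0.922, -0.0], [0.0, 0.0, -1.0]]
ft_force: [-0.0, -1.2, 5.0]
opening: 0.016
grasp_force: 25.0
```

```bash
python3 -m inch '[[[0,0,-0.025,0],[0,0,-0.06,0],[0,0,-0.1,0],[0,0,-0.135,0],[-0.015,0.04,-0.135,0],[-0.03,0.08,-0.135,0],[-0.045,0.12,-0.135,0],[-0.06,0.16,-0.135,0],[-0.074,0.2,-0.135,0],[-0.087,0.236,-0.135,0],[-0.087,0.236,-0.135,0],[-0.087,0.236,-0.135,0]]]' && python3 w.py w2 && python3 - <<'E'
from h import *
s,d=grab_frame("side");np.save("side2.npy",d);cv2.imwrite("pics/side2.png",s);a=cv2.imread("pics/w2.png")
cv2.imwrite("pics/c2.png",np.hstack([cv2.resize(a,(440,330)),cv2.resize(s[70:250,190:350],(293,330))]))
E
```

```text
clock: 4.3
eef_pos: [0.47, -0.2516, 0.2638]
tcp_rot: [[0.922, 0.386, -0.001], [0.386, -0.922, 0.001], [-0.0, -0.001, -1.0]]
ft_force: [-0.4, 0.7, -0.3]
opening: 0.0157
grasp_force: 25.0
[ 0.47004883 -0.25156788  0.26378623] [-0.44595457  0.74942657 -0.28362846] [[0.386, 0.884, 0.266, 0.548], [-0.923, 0.37, 0.11, -0.22], [-0.001, -0.287, 0.958, 0.443], [0.0, 0.0, 0.0, 1.0]]
```

View pics/c2.png

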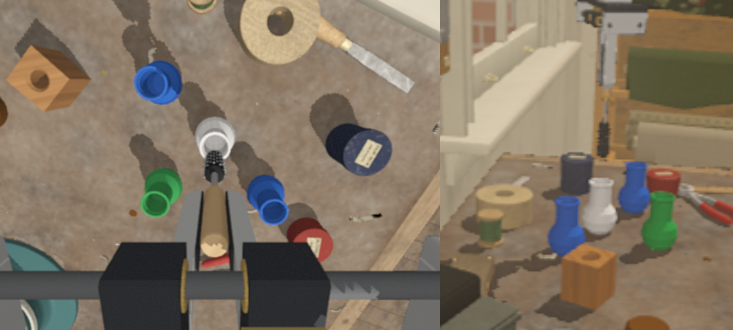

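The brush hangs straight in the gripper. In full-size wrist pixels the head is at about (249,190), with the white flask's mouth just behind it at about (250,160).

```bash
python3 - <<'E'
from m import *
c,d,P,p=ld("w2")
m=np.zeros(d.shape,bool);m[130:215,215:285]=1
pm=p.min(-1)>110
r=m&(P[...,2]>.088)&(P[...,2]<.103)&pm
cn=cv2.findNonZero(r.astype(np.uint8));print(len(cn),P[r].min(0),P[r].max(0))
from scipy.optimize import least_squares
q=P[r];q=q[q[:,2]>.0915]
h=cv2.convexHull(cv2.findNonZero(r.astype(np.uint8)))[:,0].astype(float)
w=np.array([onz(c,u,v,.095)[:2] for u,v in h])
s=least_squares(lambda x:np.hypot(*(w-x[:2]).T)-.021,w.mean(0),loss="soft_l1",f_scale=.001);print("mouth",s.x,np.round(s.fun*1000,1))
for lo in np.arange(.13,.23,.012):
    k=m|False;k[130:330,215:285]=1;k&=(P[...,2]>lo)&(P[...,2]<lo+.012)&(d>0)
    if k.sum(): q=P[k];print(round(lo,3),len(q),q.mean(0),q[:,2].min())
E
```

```text
348 [ 0.4506 -0.2737  0.0881] [ 0.4905 -0.2323  0.0975]
mouth [ 0.4699 -0.2529] [-0.4 -0.6 -0.2 -0.1 -0.1 -0.1 -0.1 -0.2 -0.4 -0.5 -0.5  0.1  0.1 -0.1
 -0.1 -0.  -0.  -0.1 -0.4]
0.142 45 [ 0.4755 -0.2495  0.1498] 0.1457425728653457
0.154 73 [ 0.4757 -0.2501  0.1595] 0.15475928186339444
0.166 91 [ 0.4753 -0.2495  0.1716] 0.16624023917325853
0.178 96 [ 0.4752 -0.2497  0.1838] 0.17848066081641378
0.19 229 [ 0.4735 -0.2515  0.1983] 0.19024835834015702
0.202 248 [ 0.47   -0.2515  0.2037] 0.20200243116778474
0.214 42 [ 0.471  -0.2519  0.2202] 0.21428483014526586
0.226 33 [ 0.4711 -0.2516  0.2306] 0.2261885633661104
```

```bash
python3 -m inch '[[[0,0.001,0,0],[0,0.001,0.03,0],[0,0.001,0.05,0],[0,0.001,0.065,0],[0,0.001,0.08,0],[0,0.001,0.1,0],[0,0.001,0.12,0],[0,0.001,0.13,0],[0,0.001,0.13,0]]]' && python3 -m inch '[[[0,0,0.003,0],[0,0,0.006,0],[0,0,0.009,0],[0,0,0.009,0]]]'
```

```text
clock: 5.3
eef_pos: [0.4703, -0.2515, 0.1335]
tcp_rot: [[0.922, 0.388, -0.002], [0.388, -0.922, 0.001], [-0.001, -0.002, -1.0]]
ft_force: [-0.2, 0.7, 0.3]
opening: 0.0155
grasp_force: 25.0
clock: 5.7
eef_pos: [0.471, -0.2524, 0.1256]
tcp_rot: [[0.922, 0.387, 0.001], [0.387, -0.922, -0.0], [0.0, 0.001, -1.0]]
ft_force: [-0.7, 0.5, 0.3]
opening: 0.0154
grasp_force: 25.0
```

```bash
python3 -m inch '[[[0,0,0.001,0],[0,0,0.002,0],[0,0,0.002,0]]]'; python3 -m inch '[[[0,0,0.001,0],[0,0,0.001,0]]]'
```

```text
clock: 6.0
eef_pos: [0.472, -0.2526, 0.1251]
tcp_rot: [[0.922, 0.387, 0.003], [0.387, -0.922, -0.001], [0.002, 0.002, -1.0]]
ft_force: [-2.5, 3.0, 23.7]
opening: 0.0155
grasp_force: 25.0
clock: 6.2
eef_pos: [0.4724, -0.2525, 0.1246]
tcp_rot: [[0.922, 0.388, 0.004], [0.388, -0.922, -0.001], [0.003, 0.003, -1.0]]
ft_force: [-2.4, 4.6, 30.2]
opening: 0.0156
grasp_force: 25.1
```

```bash
python3 -m inch '[[[0,0,-0.02,0],[0,0,-0.045,0],[0,0,-0.065,0],[0,0,-0.071,0],[0,0,-0.071,0],[0,0,-0.071,0],[0,0,-0.05,0],[0,0,-0.025,0],[0,0,-0.006,0],[0,0,-0.003,0],[0,0,-0.001,0],[0,0,-0.001,0]]]'
```

```text
clock: 7.4
eef_pos: [0.4705, -0.2518, 0.123]
tcp_rot: [[0.922, 0.388, -0.001], [0.388, -0.922, 0.001], [-0.001, -0.001, -1.0]]
ft_force: [-3.0, 2.6, 12.9]
opening: 0.0157
grasp_force: 25.0
```

```bash
python3 - <<'E'
from h import *
s,d=grab_frame("side");cv2.imwrite("pics/c3.png",cv2.resize(s[70:230,190:350],(480,480)));print(observe()["eef_pos"],observe()["ft_force"])
E
```

```text
[ 0.47042299 -0.25183767  0.12302368] [-3.13490033  2.96377345 11.99224069]
```

View pics/c3.png

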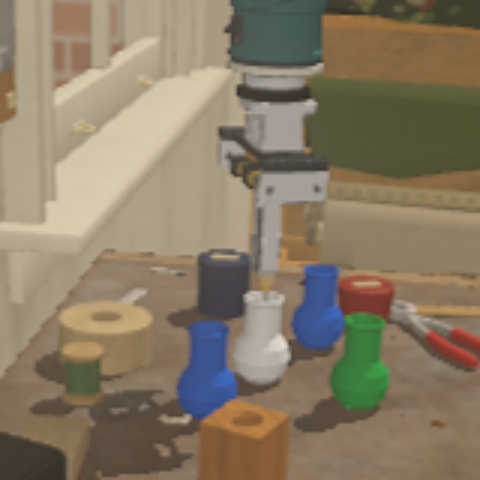

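The second stroke is at the bottom with 12 N of contact force, and the brush stands upright in the flask. Next I lift it out and carry it back over the block.

```bash
python3 -m inch '[[[0,0,-0.03,0],[0,0,-0.07,0],[0,0,-0.11,0],[0,0,-0.142,0],[0,0,-0.142,0],[0.029,-0.08,-0.142,0],[0.044,-0.12,-0.142,0],[0.058,-0.16,-0.142,0],[0.073,-0.2,-0.142,0],[0.086,-0.236,-0.142,0],[0.086,-0.236,-0.142,0],[0.086,-0.236,-0.142,0]]]' && python3 w.py w3 && python3 - <<'E'
from m import *
c,d,P,p=ld("w3")
v,u=np.mgrid[0:384,0:512]
for lo in np.arange(.12,.23,.012):
    k=(u>205)&(u<290)&(v>120)&(P[...,2]>lo)&(P[...,2]<lo+.012)&(d>0)
    if k.sum(): q=P[k];print(round(lo,3),len(q),q.mean(0),q[:,2].min())
m=(u>180)&(u<320)&(v>90)&(v<240)&(abs(P[...,2]-.068)<.004);h=cv2.convexHull(cv2.findNonZero(m.astype(np.uint8)));r=cv2.minAreaRect(h);print(r,onz(c,*r[0],.068))
E
```

```text
clock: 8.65
eef_pos: [0.4581, -0.0006, 0.2643]
tcp_rot: [[0.921, 0.389, -0.001], [0.389, -0.921, 0.0], [-0.001, -0.001, -1.0]]
ft_force: [-0.4, -0.2, -0.5]
opening: 0.0157
grasp_force: 25.0
[ 0.45806222 -0.00062238  0.26429621] [-0.36200661 -0.24243313 -0.4502922 ] [[0.389, 0.882, 0.266, 0.536], [-0.921, 0.373, 0.111, 0.032], [-0.001, -0.288, 0.958, 0.444], [0.0, 0.0, 0.0, 1.0]]
0.144 38 [0.4622 0.0014 0.1525] 0.1480412294988671
0.156 74 [0.4622 0.0004 0.162 ] 0.15613495406684508
0.168 85 [0.4623 0.0005 0.1739] 0.16810892979413383
0.18 105 [0.462  0.0007 0.1863] 0.18010000370173562
0.192 161 [ 0.4607 -0.0001  0.1995] 0.19225538101751888
0.204 320 [ 0.4575 -0.0015  0.206 ] 0.2040064812736874
0.216 44 [ 0.4581 -0.0012  0.2223] 0.2160486721896523
0.228 37 [ 0.4583 -0.0011  0.2333] 0.22846918642130382
((249.00003051757812, 164.50001525878906), (48.790367126464844, 48.790367126464844), 45.0) [ 0.4585 -0.0004  0.068 ]
```

```bash
python3 -m inch '[[[0.0015,0,0.02,0],[0.0015,0,0.05,0],[0.0015,0,0.07,0],[0.0015,0,0.08,0],[0.0015,0,0.09,0],[0.0015,0,0.105,0],[0.0015,0,0.12,0],[0.0015,0,0.13,0],[0.0015,0,0.135,0],[0.0015,0,0.135,0]]]' && python3 -m inch '[[[0,0,0.001,0],[0,0,0.002,0],[0,0,0.002,0]]]'
```

```text
clock: 9.7
eef_pos: [0.4598, -0.0011, 0.1299]
tcp_rot: [[0.922, 0.387, -0.001], [0.387, -0.922, 0.0], [-0.001, -0.0, -1.0]]
ft_force: [0.2, 0.3, -0.3]
opening: 0.0154
grasp_force: 25.0
clock: 10.0
eef_pos: [0.46, -0.0009, 0.1285]
tcp_rot: [[0.922, 0.387, 0.0], [0.387, -0.922, -0.0], [0.0, 0.0, -1.0]]
ft_force: [-0.2, 0.3, 0.5]
opening: 0.0159
grasp_force: 25.0
```

```bash
python3 -m inch '[[[0,0,0,0],[0,0,0,0],[0,0,0,0],[0,0,0,0],[0,0,0,0],[0,0,-0.04,0],[0,0,-0.085,0],[0,0,-0.13,0],[-0.02,0.05,-0.136,0],[-0.034,0.09,-0.136,0],[-0.05,0.135,-0.136,0],[-0.067,0.18,-0.136,0]]]' 0.6 && python3 -m inch '[[[-0.02,0.056,0,0],[-0.02,0.056,0,0],[-0.02,0.056,0,0]]]' && python3 w.py w4 && python3 - <<'E'
from m import *
c,d,P,p=ld("w4")
v,u=np.mgrid[0:384,0:512]
r=(u>205)&(u<295)&(v>110)&(v<230)&(P[...,2]>.088)&(P[...,2]<.103)&(p.min(-1)>110)
h=cv2.convexHull(cv2.findNonZero(r.astype(np.uint8)));e=cv2.fitEllipse(h);print(r.sum(),e,onz(c,*e[0],.095))
s,d=grab_frame("side");a=cv2.imread("pics/w4.png")
cv2.imwrite("pics/c4.png",np.hstack([cv2.resize(a,(440,330)),cv2.resize(s[70:250,190:350],(293,330))]))
E
```

```text
clock: 11.2
eef_pos: [0.4677, -0.1946, 0.2646]
tcp_rot: [[0.922, 0.388, 0.0], [0.388, -0.922, -0.0], [0.0, 0.001, -1.0]]
ft_force: [1.6, 0.1, 0.3]
opening: 0.0565
grasp_force: 0.0
clock: 11.5
eef_pos: [0.4708, -0.2534, 0.2638]
tcp_rot: [[0.923, 0.385, -0.001], [0.385, -0.923, 0.001], [-0.0, -0.001, -1.0]]
ft_force: [0.9, 1.1, 0.5]
opening: 0.0562
grasp_force: 0.0
[ 0.4707581  -0.25340925  0.26379136] [0.8509361  1.12615147 0.5169024 ] [[0.384, 0.884, 0.266, 0.549], [-0.923, 0.368, 0.11, -0.222], [-0.001, -0.287, 0.958, 0.443], [0.0, 0.0, 0.0, 1.0]]
484 ((248.26271057128906, 170.44410705566406), (35.5806770324707, 36.13946533203125), 91.4612045288086) [ 0.4703 -0.2527  0.095 ]
```

View pics/c4.png

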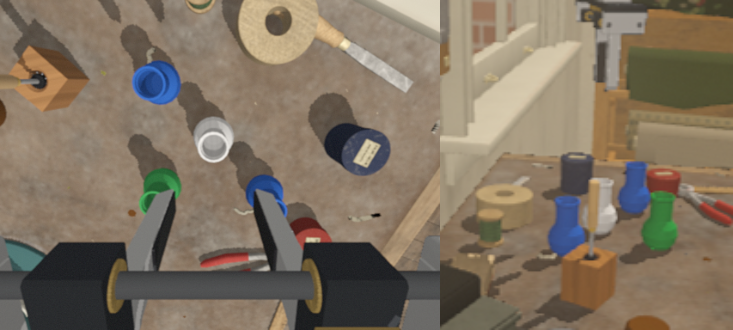

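The brush stands back in its block at the left edge of the wrist view. The flask's mouth is at full-size pixel (248,170), in line with the fingers.

```bash
python3 -m inch '[[[0,-0.001,0.04,0],[0,-0.001,0.08,0],[0,-0.001,0.12,0],[0,-0.001,0.15,0],[0,-0.001,0.175,0],[0,-0.001,0.195,0],[0,-0.001,0.207,0],[0,-0.001,0.207,0],[0,-0.001,0.207,0]]]' && python3 -m inch '[[[0,0,0,0],[0,0,0,0],[0,0,0,0],[0,0,0,0],[0,0,0,0],[0,0,0,0]]]' 0 50
```

```text
clock: 12.5
eef_pos: [0.4713, -0.2506, 0.0581]
tcp_rot: [[0.922, 0.388, 0.001], [0.388, -0.922, -0.0], [0.001, 0.0, -1.0]]
ft_force: [1.1, -0.1, 0.5]
opening: 0.0564
grasp_force: 0.0
clock: 13.1
eef_pos: [0.4713, -0.2514, 0.0581]
tcp_rot: [[0.922, 0.387, 0.001], [0.387, -0.922, -0.001], [0.001, 0.001, -1.0]]
ft_force: [-0.9, 1.0, 7.6]
opening: 0.0423
grasp_force: 50.0
```

Opening 42 mm means the pads are on the lip rather than the neck. I'll reopen and go 5 mm lower.

```bash
python3 -m inch '[[[0,0,0,0],[0,0,0,0],[0,0,0,0],[0,0.001,0.003,0],[0,0.001,0.005,0],[0,0.001,0.005,0]]]' 0.55 && python3 -m inch '[[[0,0,0,0],[0,0,0,0],[0,0,0,0],[0,0,0,0],[0,0,0,0],[0,0,0,0]]]' 0 50
```

```text
clock: 13.7
eef_pos: [0.4709, -0.252, 0.0518]
tcp_rot: [[0.922, 0.387, -0.001], [0.387, -0.922, 0.0], [-0.0, -0.001, -1.0]]
ft_force: [1.0, 0.5, -0.6]
opening: 0.0518
grasp_force: 0.0
clock: 14.3
eef_pos: [0.4711, -0.252, 0.0523]
tcp_rot: [[0.922, 0.387, -0.0], [0.387, -0.922, 0.0], [-0.0, -0.0, -1.0]]
ft_force: [-0.2, -0.6, -1.9]
opening: 0.0424
grasp_force: 50.0
```

```bash
python3 - <<'E'
from h import *
s,d=grab_frame("side");t,_=grab_frame("scene");w,_=grab_frame("wrist")
cv2.imwrite("pics/c5.png",np.hstack([cv2.resize(s[120:220,230:330],(400,400),interpolation=2),cv2.resize(w[130:330,150:350],(400,400),interpolation=2)]))
cv2.imwrite("pics/w5.png",w)
E
```

```text
(no output)
```

View pics/c5.png

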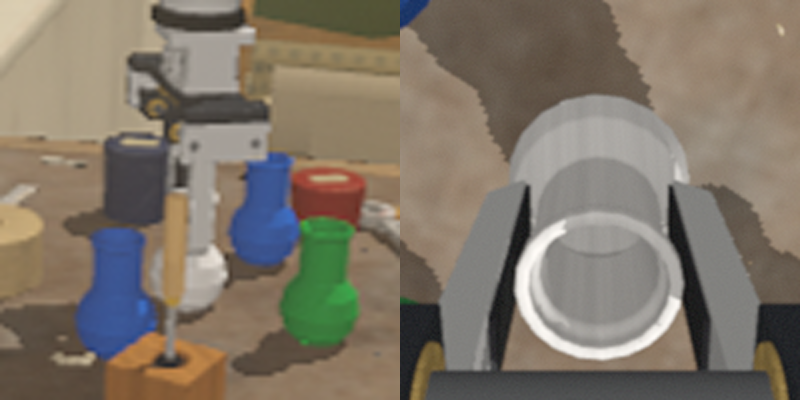

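The pads are long, so the lip always touches them and 42 mm is a proper grip around the neck and lip. Now lift.

```bash
python3 -m inch '[[[0,0,-0.005,0],[0,0,-0.02,0],[0,0,-0.045,0],[0,0,-0.08,0],[0,0,-0.12,0],[0,0,-0.16,0],[0,0,-0.2,0],[0,0,-0.225,0],[0,0,-0.225,0],[0,0,-0.225,0]]]' - 60 && python3 - <<'E'
from h import *
s,d=grab_frame("side");np.save("side6.npy",d);cv2.imwrite("pics/side6.png",s)
P=cloud(get_calibration("side"),d)
v,u=np.mgrid[0:384,0:512]
m=(abs(P[...,0]-.47)<.06)&(abs(P[...,1]+.25)<.05)&(P[...,2]>.2)&(P[...,2]<.31)&(d>0)&(s.min(-1)>120)
for lo in np.arange(.2,.31,.008):
    q=P[m&(P[...,2]>lo)&(P[...,2]<=lo+.008)]
    if len(q):print(round(lo,3),len(q),q.mean(0).round(4),q.min(0).round(3),q.max(0).round(3))
E
```

```text
clock: 15.45
eef_pos: [0.471, -0.252, 0.2773]
tcp_rot: [[0.922, 0.387, 0.0], [0.387, -0.922, -0.0], [0.0, 0.0, -1.0]]
ft_force: [-0.4, 0.5, -2.9]
opening: 0.0424
grasp_force: 60.0
0.224 16 [ 0.4683 -0.232   0.2286] [ 0.451 -0.238  0.226] [ 0.486 -0.226  0.231]
0.232 39 [ 0.4678 -0.2284  0.2363] [ 0.443 -0.236  0.232] [ 0.492 -0.22   0.24 ]
0.24 41 [ 0.4677 -0.2264  0.244 ] [ 0.443 -0.239  0.24 ] [ 0.496 -0.219  0.248]
0.248 57 [ 0.4652 -0.2275  0.2523] [ 0.438 -0.247  0.248] [ 0.497 -0.217  0.256]
0.256 50 [ 0.4672 -0.2284  0.2602] [ 0.439 -0.246  0.256] [ 0.494 -0.216  0.264]
0.264 51 [ 0.4656 -0.2314  0.2679] [ 0.442 -0.246  0.264] [ 0.494 -0.219  0.272]
0.272 30 [ 0.4683 -0.2343  0.2752] [ 0.449 -0.249  0.272] [ 0.488 -0.223  0.28 ]
0.28 31 [ 0.468  -0.2288  0.2839] [ 0.451 -0.247  0.28 ] [ 0.487 -0.217  0.288]
0.288 32 [ 0.4676 -0.2276  0.2921] [ 0.45  -0.25   0.288] [ 0.487 -0.213  0.296]
0.296 29 [ 0.4662 -0.2277  0.2999] [ 0.449 -0.243  0.296] [ 0.484 -0.218  0.304]
0.304 24 [ 0.4667 -0.2283  0.3064] [ 0.449 -0.244  0.304] [ 0.484 -0.218  0.31 ]
```

```bash
python3 -m inch '[[[0.015,-0.04,0,0],[0.03,-0.08,0,0],[0.046,-0.12,0,0],[0.062,-0.16,0,0],[0.077,-0.2,0,0],[0.092,-0.24,0,0],[0.108,-0.28,0,0],[0.123,-0.32,0,0],[0.135,-0.35,0,0],[0.142,-0.37,0,0],[0.142,-0.37,0,0],[0.142,-0.37,0,0]]]' && python3 w.py w6
```

```text
clock: 16.7
eef_pos: [0.4583, 0.1438, 0.2763]
tcp_rot: [[0.922, 0.388, -0.002], [0.388, -0.922, -0.0], [-0.002, -0.001, -1.0]]
ft_force: [-0.7, -1.1, -0.9]
opening: 0.0424
grasp_force: 60.0
[0.45825877 0.14378564 0.27632058] [-0.67629028 -1.14688224 -0.87664775] [[0.387, 0.883, 0.266, 0.536], [-0.922, 0.371, 0.111, 0.176], [-0.001, -0.289, 0.957, 0.456], [0.0, 0.0, 0.0, 1.0]]
```

View pics/w6.png

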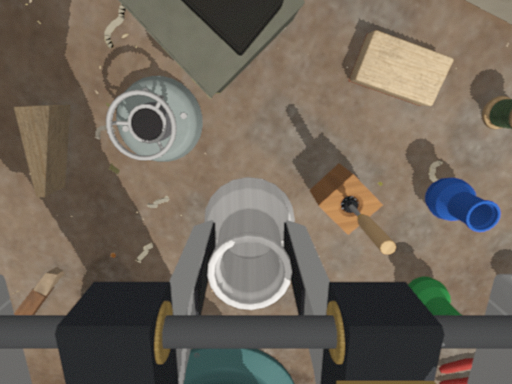

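The wrist view shows the cradle ring centred at about (140,125), the dark pad at (149,124) and the held flask's lip centred at (249,272).

```bash
python3 - <<'E'
from m import *
from scipy.optimize import least_squares
def circ(w,r,n):
    s=least_squares(lambda x:np.hypot(*(w-x[:2]).T)-x[2],[*w.mean(0),r],loss="soft_l1",f_scale=.001);print(n,len(w),s.x,np.abs(s.fun).mean())
c,d,P,p=ld("w6");v,u=np.mgrid[0:384,0:512]
m=(u>95)&(u<210)&(v>70)&(v<170)
r=m&(abs(P[...,2]-.089)<.004);h=cv2.convexHull(cv2.findNonZero(r.astype(np.uint8)))[:,0]
circ(np.array([onz(c,*x,.087)[:2] for x in h]),.041,"ringhull .087")
print("ring z",np.percentile(P[r][:,2],[5,50,95]))
k=m&(p.max(-1)<70)&(abs(P[...,2]-.065)<.006);e=cv2.fitEllipse(cv2.convexHull(cv2.findNonZero(k.astype(np.uint8))));print("pad",e,onz(c,*e[0],.065),P[k].mean(0))
b=m&(P[...,2]>.030)&(P[...,2]<.039);h=cv2.convexHull(cv2.findNonZero(b.astype(np.uint8)))[:,0]
circ(np.array([onz(c,*x,.035)[:2] for x in h]),.058,"base")
f=(u>195)&(u<305)&(v>220)&(v<320)&(p.min(-1)>150)&(abs(P[...,2]-.320)<.006)
h=cv2.convexHull(cv2.findNonZero(f.astype(np.uint8)))[:,0]
print("lip z",np.median(P[f][:,2]));circ(np.array([onz(c,*x,.320)[:2] for x in h]),.021,"lip")
f=(u>195)&(u<305)&(v>160)&(v<240)&(P[...,2]>.235)&(P[...,2]<.275)
q=P[f]
s=least_squares(lambda x:np.sqrt(((q-x)**2).sum(1))-.032,[.458,.144,.25],loss="soft_l1",f_scale=.001);print("belly",len(q),s.x,np.abs(s.fun).mean())
E
```

```text
ringhull .087 23 [0.474  0.2609 0.0606] 0.00646223426729777
ring z [0.0867 0.089  0.0908]
pad ((146.60888671875, 123.97233581542969), (28.66227149963379, 32.126731872558594), 139.60763549804688) [0.4537 0.2784 0.065 ] [0.4539 0.2781 0.0663]
base 33 [0.4549 0.2761 0.0493] 0.00031985485548894976
lip z 0.31941621027543
lip 35 [0.4574 0.143  0.0206] 0.00014340521128062178
belly 2497 [0.4561 0.1424 0.2506] 0.0003901742145866644
```

```bash
python3 - <<'E'
from m import *
from scipy.optimize import least_squares
c,d,P,p=ld("w6")
r=(abs(P[...,2]-.089)<.004)&(np.hypot(P[...,0]-.454,P[...,1]-.277)<.055)
h=cv2.convexHull(cv2.findNonZero(r.astype(np.uint8)))[:,0]
for z in(.085,.089):
    w=np.array([onz(c,*x,z)[:2] for x in h])
    s=least_squares(lambda x:np.hypot(*(w-x[:2]).T)-x[2],[*w.mean(0),.041],loss="soft_l1",f_scale=.001);print(z,len(w),s.x,np.abs(s.fun).mean())
R=observe()["tcp_rot"];dw=np.array([*(s.x[:2]-[.4565,.1426]),0]);print(R.T@dw)
E
```

```text
0.085 31 [0.4535 0.2783 0.0405] 0.00019433503393697846
0.089 31 [0.4543 0.2772 0.0401] 0.00019227467361427112
[ 0.0501 -0.125  -0.    ]
```

```bash
python3 -m inch '[[[0.015,-0.04,0,0],[0.03,-0.08,0,0],[0.042,-0.11,0,0],[0.05,-0.1255,0,0],[0.05,-0.1255,0.02,0],[0.05,-0.1255,0.05,0],[0.05,-0.1255,0.08,0],[0.05,-0.1255,0.105,0],[0.05,-0.1255,0.115,0],[0.05,-0.1255,0.115,0],[0.05,-0.1255,0.115,0]]]' && python3 w.py w7 && python3 - <<'E'
from m import *
from scipy.optimize import least_squares
c,d,P,p=ld("w7");v,u=np.mgrid[0:384,0:512]
q=P[(np.hypot(P[...,0]-.454,P[...,1]-.278)<.034)&(P[...,2]>.115)&(P[...,2]<.16)&(d>0)&(v<240)]
s=least_squares(lambda x:np.sqrt(((q-x)**2).sum(1))-.032,[.454,.278,.136],loss="soft_l1",f_scale=.001);print("belly",len(q),s.x,np.abs(s.fun).mean())
R=np.hypot(P[...,0]-.454,P[...,1]-.278)
q=P[(abs(P[...,2]-.089)<.0025)&(R<.046)&(R>.03)]
s=least_squares(lambda x:np.hypot(*(q[:,:2]-x[:2]).T)-.038,[.454,.278],loss="soft_l1",f_scale=.002);print("ring",len(q),s.x,np.abs(s.fun).mean())
E
```

```text
clock: 17.85
eef_pos: [0.4567, 0.2791, 0.1632]
tcp_rot: [[0.922, 0.387, 0.001], [0.387, -0.922, 0.0], [0.001, -0.0, -1.0]]
ft_force: [0.3, 0.2, -1.2]
opening: 0.0422
grasp_force: 60.0
[0.45673645 0.2790797  0.16322274] [ 0.25919503  0.22657355 -1.19304318] [[0.386, 0.884, 0.264, 0.534], [-0.922, 0.37, 0.11, 0.311], [-0.0, -0.286, 0.958, 0.343], [0.0, 0.0, 0.0, 1.0]]
belly 2206 [0.4546 0.2777 0.1375] 0.00038764728482132166
ring 894 [0.4537 0.2779] 0.0012178276012207094
```

View pics/w7.png

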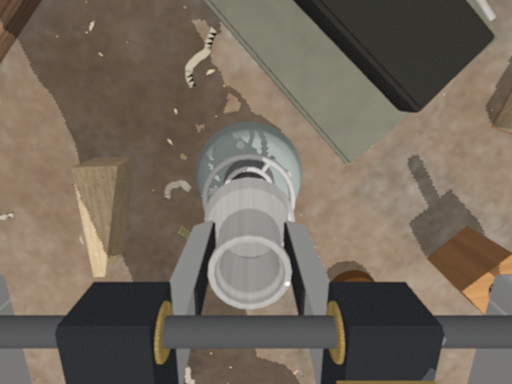

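The flask stands over the ring, and the measured centres agree within 1 mm. I'll lower it now.

```bash
python3 -m inch '[[[-0.0007,0,0.01,0],[-0.0007,0,0.02,0],[-0.0007,0,0.028,0],[-0.0007,0,0.034,0],[-0.0007,0,0.04,0],[-0.0007,0,0.044,0],[-0.0007,0,0.044,0]]]' && python3 -m inch '[[[0,0,0.002,0],[0,0,0.004,0],[0,0,0.007,0],[0,0,0.007,0]]]'
```

```text
clock: 18.6
eef_pos: [0.4553, 0.2788, 0.1178]
tcp_rot: [[0.922, 0.387, -0.001], [0.387, -0.922, -0.0], [-0.001, -0.0, -1.0]]
ft_force: [0.1, 0.1, -2.1]
opening: 0.0424
grasp_force: 60.0
clock: 19.0
eef_pos: [0.4556, 0.279, 0.1113]
tcp_rot: [[0.922, 0.387, 0.0], [0.387, -0.922, 0.0], [0.0, -0.0, -1.0]]
ft_force: [-0.9, -0.0, 5.1]
opening: 0.0424
grasp_force: 60.0
```

```bash
python3 -m inch '[[[0,0,0.004,0],[0,0,0.008,0],[0,0,0.011,0],[0,0,0.013,0],[0,0,0.015,0],[0,0,0.015,0]]]' && python3 -m inch '[[[0,0,0.0005,0],[0,0,0.001,0],[0,0,0.001,0]]]'
```

```text
clock: 19.6
eef_pos: [0.4559, 0.2792, 0.0971]
tcp_rot: [[0.922, 0.388, 0.001], [0.388, -0.922, 0.0], [0.001, 0.0, -1.0]]
ft_force: [-4.3, -1.7, 15.6]
opening: 0.0422
grasp_force: 60.0
clock: 19.9
eef_pos: [0.4561, 0.2794, 0.0969]
tcp_rot: [[0.922, 0.387, 0.002], [0.387, -0.922, 0.0], [0.002, 0.001, -1.0]]
ft_force: [-7.8, -5.1, 32.5]
opening: 0.0418
grasp_force: 60.1
```

```bash
python3 -m inch '[[[0,0,-0.0004,0],[0,0,-0.0004,0],[0,0,-0.0004,0],[0,0,-0.0004,0],[0,0,-0.0004,0],[0,0,-0.0004,0]]]' && python3 - <<'E'
from m import *
s,d=grab_frame("side");t,_=grab_frame("scene");P=cloud(get_calibration("side"),d)
R=np.hypot(P[...,0]-.454,P[...,1]-.278)
z=P[(R>.036)&(R<.043)&(P[...,2]>.045)&(P[...,2]<.1)][:,2];print("ring z pct",np.percentile(z,[10,50,90,98]))
cv2.imwrite("pics/c8.png",np.hstack([cv2.resize(s[150:330,180:340],(356,400)),cv2.resize(t[170:350,170:340],(378,400))]))
E
```

```text
clock: 20.5
eef_pos: [0.456, 0.2793, 0.097]
tcp_rot: [[0.922, 0.387, 0.001], [0.387, -0.922, 0.0], [0.001, 0.0, -1.0]]
ft_force: [-6.5, -3.4, 25.5]
opening: 0.0425
grasp_force: 60.1
ring z pct [0.0616 0.0664 0.0685 0.0693]
```

View pics/c8.png

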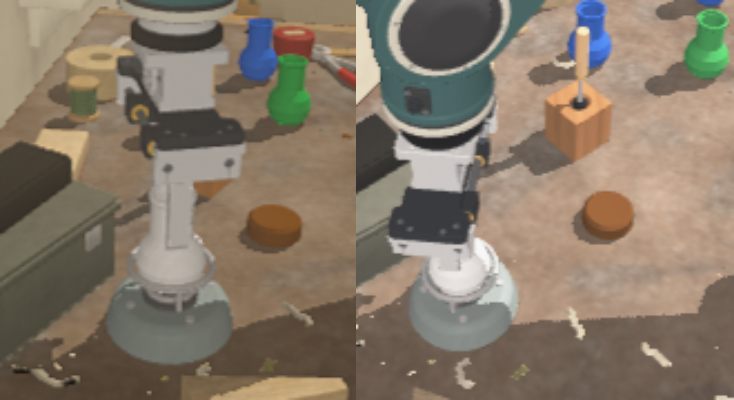

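The flask sits upright in the ring, whose top is at 0.069 m, so the cradle is at its lower stop. The brush is in its block and the other things haven't moved. I'm handing the job in.

```bash
python3 -c "
from workcell import *
print(close_job())"
```

```text
the job is handed in; nothing more can be done
None
```

I brushed the flask to the bottom twice and put the brush back in its block. I then seated the flask in the shaker ring and handed in at 20.5 s while holding it against the lower stop with about 25 N; no verdict came back.

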